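Load and start the test kiln

ROBOT

A 6-joint arm with a two-finger parallel gripper is mounted at the origin on the work surface. World frame = base frame: x ahead of the robot, y to its left, z up, the work surface at z = 0. Lengths are in m, angles in rad, forces in N, time in s.
With the tool pointing down it reaches from about 0.325 to 0.875 m from the base axis. Payload 4.4 kg.
Tool frame: the origin (TCP) lies at the very end of the fingers, on their centre line; the grasp point (between the pads) lies 19 mm behind it (arm.pinch_z is the distance from the TCP to the grasp point, in m); z points along the fingers, y is the direction in which the jaws open and shut (so a half turn about z gives the same grasp; the last joint's range is limited). The gripper opens to 85 mm and grips with 20 to 120 N. Pads are 22 mm wide; open, the fingers measure 114 mm over their backs; the gripper's body (76 mm by 85 mm) begins 54 mm behind the grasp point. The pads swing forward as they close: fully open they stand 13 mm farther back than shut.
Start: joints at [-1.393, 0.207, 1.542, -0, 1.393, -0.15], TCP at [0.186, -0.544, 0.231] pointing down, gripper open.
Joint ranges: [-2.73, 2.73], [-0.86, 2.22], [0.23, 2.46], [-1.11, 4.25], [0.08, 2.63], [-2.82, 2.82]. Speed limits (rad/s): [2.79, 2.79, 3.14, 3.14, 3.14, 3.14].

INTERFACE

Orientations are given as a unit quaternion [x, y, z, w].
In Python, from cell import arm gives the robot as it stands. The module is installed in compiled form; this text tells all that it offers.
- The arm moves only by the tool servo_tool, never from a script. Its argument "targets" is text: rows parted by semicolons, each of 5 numbers parted by spaces: the opening, from 0 (shut) to 1 (fully open), then the shift along the tool's x, y, z in m, then the turn about the tool's z in rad. In form: hand dx dy dz spin; .... A call has 1 to 10 rows; each row shifts and turns the commanded pose from where the row before left it, along the tool's axes as they then stand; what a row does not reach is not made up. A row lasts 1/10 s, in which the tool goes at most 50 mm and 8.59 degrees, less where a joint would pass 70% of its speed; a pose out of reach is approached as far as the arm can. A call with a gripper value outside its range is refused whole. The fingers move at their own pace and stop on an object; the grip force is fixed at half the most. Time passes only in rows, so rows that do not move let the fingers close. It gives the time, the measured TCP pose, the force and the opening at its end, in the units of the state.
- arm.state(): the state, without advancing time (a new reading comes with each control period).
- arm.capture(name): name is "scene" or "top"; returns a dict with "image" (400x640x3 uint8, red, green, blue), "mtx" (3x3 intrinsics, pixels), "extrinsics" (4x4, takes a point from world to camera coordinates). Camera axes: x right, y up, looking along -z (the intrinsics and any distortion apply to the point x, -y, -z); pixel columns grow to the right and rows downward; lengths in m; the calibration is good to about 2 mm. A picture is of the moment at which its call begins. There is no depth.
- arm.finish_job(): hands the job in, once; it reports no verdict.
The state is a dict: "clock": time; "q": joint angles; "qd": joint speeds; "tau": joint torques, N m; "tool_pos": TCP position; "eef_rot": TCP orientation; "ft_force": force on the tool from outside, world axes, zero at the start; "ft_torque": the same for the moment, N m; "opening": finger opening in m.
Only numpy, scipy, OpenCV 4.12 (cv2) and the standard library are available. Lean on these libraries where they do the work, as an engineer would, in place of code of your own. Each camera call takes 0.05 s, during which the arm holds its last target. There are 200 camera calls.

TASK

Load the test kiln: stand all the clay vases upright on the floor of its chamber, then tip its lid just past upright and let go, so that it swings shut by its own weight and is not followed down. Then raise the controller's screen to about 60 degrees from shut, and only after that press the green start button fully down. Leave the jar, the cup and the brush where they are.

Things in the scene. Friction and masses are not known exactly. Their poses are not given: they have to be found in the camera images.
- kiln: square table-top test kiln, steel outside, cream firebrick inside; fixed to the table. Origin under its centre on the table; x, y, z its own axes, z up. Outside 228 x 228 mm; chamber 184 x 184 mm, centred, open at the top; chamber floor 30 mm and rim 122 mm above the table (walls 22 mm)
- kiln_lid (a joint): kiln lid, a slab 228 x 228 x 24 mm of about 0.8 kg with a 70 x 20 mm black tab on its free edge, hinged along the rim of the kiln's +y side. 0 = shut; grows as it opens. It starts leaning back against its stop at 1.85 rad (outwards, away from the chamber); balances at about 1.47 rad, and below that falls shut by itself in 1 to 2 s (damped hinge). Its top edge when open is 0.37 m above the table
- kiln_lid_hinge (a point): point on the lid's hinge line, in the middle of the kiln's +y side at the rim; its frame turns with the lid: x along the hinge, -y along the slab to the free edge, z out of the slab's outer (steel, upper when shut) face
- kiln_lid_push (a point): point on the lid's outer (steel) face, midway along x, 190 mm from the hinge line (38 mm short of the slab's free edge); same axes as kiln_lid_hinge. While the lid stands open this face looks away from the chamber
- controller: grey kiln controller, fixed to the table: base 120 (x) x 150 (y) x 45 mm high, with a 30 mm high wing of 80 mm width on its +y side that carries the start button. Origin under the centre of the base, z up
- screen (a joint): black flip-up screen over the controller's base, hinged along the base's +x edge (the edge with larger x in the controller's frame); 0 = lying shut, grows as the free (-x) edge is raised, 1.571 = upright. Stiff hinge (about 0.35 N m): stays where it is left; lifting at the tab takes about 4 N
- screen_hinge (a point): middle of the screen's hinge line, 49 mm above the table; frame turns with the screen: y along the hinge, -x towards the free edge, z out of the outer face (up when shut)
- screen_tab (a point): grip point of the screen's orange tab, 150 mm from the hinge in the screen's plane (6 mm above hinge line when shut). The screen is 115 x 145 x 12 mm; the tab sticks out 49 mm beyond the middle of its free edge (115 to 164 mm from the hinge), 12 mm wide (along y) and 10 mm thick, free to be pinched from its two sides, with 50 mm of air below it when shut
- start (a joint): green round start button on the controller's wing, 28 mm diameter; 0 = up, 0.006 = fully down (5 N); springs back
- start_top (a point): centre of the top of the start button; presses straight down
- mat: dark slate-blue rubber mat 270 x 150 x 3 mm, fixed, on which the vases wait; origin under its centre
- glaze_jar_mid (a point): bystander: blue-grey glaze jar, 68 mm diameter, 90 mm high; point half-way up its axis
- water_cup_mid (a point): bystander: white cup, 76 mm diameter, 75 mm high; point half-way up its axis
- brush_grip (a point): bystander: brush 190 mm long lying on the table; point on its handle
- vase1_mid (a point): small squat buff clay vase, 74 mm high, 54 mm across the belly, flat 50 mm foot, 0.12 kg; straight round neck 18 mm across from 32 to 74 mm above its foot (the look flares to 23 mm in the last 8 mm), best held 56 mm above its foot. Point on its axis half-way up (37 mm); z along the neck. May be absent (None)
- vase2_mid (a point): small squat buff clay vase, 74 mm high, 54 mm across the belly, flat 50 mm foot, 0.12 kg; straight round neck 18 mm across from 32 to 74 mm above its foot (the look flares to 23 mm in the last 8 mm), best held 56 mm above its foot. Point on its axis half-way up (37 mm); z along the neck. May be absent (None)
- vase3_mid (a point): small squat buff clay vase, 74 mm high, 54 mm across the belly, flat 50 mm foot, 0.12 kg; straight round neck 18 mm across from 32 to 74 mm above its foot (the look flares to 23 mm in the last 8 mm), best held 56 mm above its foot. Point on its axis half-way up (37 mm); z along the neck. May be absent (None)
- vase4_mid (a point): small squat buff clay vase, 74 mm high, 54 mm across the belly, flat 50 mm foot, 0.12 kg; straight round neck 18 mm across from 32 to 74 mm above its foot (the look flares to 23 mm in the last 8 mm), best held 56 mm above its foot. Point on its axis half-way up (37 mm); z along the neck. May be absent (None)
- vase5_mid (a point): small squat buff clay vase, 74 mm high, 54 mm across the belly, flat 50 mm foot, 0.12 kg; straight round neck 18 mm across from 32 to 74 mm above its foot (the look flares to 23 mm in the last 8 mm), best held 56 mm above its foot. Point on its axis half-way up (37 mm); z along the neck. May be absent (None)
Things that resemble listed ones, but are neither listed nor needed, are in the scene too. What is shaped like the part that bears vase2_mid but orange, purple or red is not meant.

How it is judged:
On the way, in this order (a step that is already met when the one before it is completed fails the run):
1. every vase stands upright on the chamber floor, released (x of vase1_mid in the frame of kiln between -0.092 and 0.092 m and y of vase1_mid in the frame of kiln between -0.092 and 0.092 m and z of vase1_mid in the frame of kiln between 0.057 and 0.077 m and angle between each of vase1_mid, vase2_mid, vase3_mid, vase4_mid, vase5_mid's own z axis and vertical below 0.2 rad and linear speed of each of vase1, vase2, vase3, vase4, vase5 below 0.03 m/s and contact force between each of vase1, vase2, vase3, vase4, vase5 and the fingers below 0.1 N and x of vase2_mid in the frame of kiln between -0.092 and 0.092 m and y of vase2_mid in the frame of kiln between -0.092 and 0.092 m and z of vase2_mid in the frame of kiln between 0.057 and 0.077 m and x of vase3_mid in the frame of kiln between -0.092 and 0.092 m and y of vase3_mid in the frame of kiln between -0.092 and 0.092 m and z of vase3_mid in the frame of kiln between 0.057 and 0.077 m and x of vase4_mid in the frame of kiln between -0.092 and 0.092 m and y of vase4_mid in the frame of kiln between -0.092 and 0.092 m and z of vase4_mid in the frame of kiln between 0.057 and 0.077 m and x of vase5_mid in the frame of kiln between -0.092 and 0.092 m and y of vase5_mid in the frame of kiln between -0.092 and 0.092 m and z of vase5_mid in the frame of kiln between 0.057 and 0.077 m), for 0.2 s.
2. the lid is past upright and falling freely, untouched by the robot (value of joint kiln_lid between 0.3 and 1.25 rad and velocity of joint kiln_lid below -0.1 rad/s and contact force between kiln_lid and the arm below 0.2 N and contact force between kiln_lid and the fingers below 0.2 N), for 0.1 s.
3. the lid is fully shut (value of joint kiln_lid below 0.03 rad), for 0.2 s.
4. with the screen at about 60 degrees, the start button is pressed fully down (value of joint start above 0.0045 m and value of joint screen between 0.887198 and 1.2072 rad), for 0.05 s.
At the end, for the whole second after the job is handed in: All vases present stand upright (within 11 degrees) on the chamber floor, the kiln lid is shut (within 2 degrees), the screen rests at 60 degrees (within 9), the start button has been pressed and is up again (all of step 1 and value of joint kiln_lid below 0.04 rad and value of joint screen between 0.887198 and 1.2072 rad and velocity of joint screen below 0.05 rad/s and value of joint start below 0.002 m); the robot touches nothing.
It fails at once if a bystander (jar, cup, brush) is moved by more than 30 mm (distance of any of glaze_jar_mid, water_cup_mid, brush_grip from where it was at the start of the episode above 0.03 m).
It fails at once if the start button is pressed while the kiln lid is not shut (value of joint start above 0.003 m and value of joint kiln_lid above 0.06 rad).
It fails at once if the start button is pressed before the screen has been raised to about 60 degrees (value of joint start above 0.003 m and value of joint screen below 0.847198 rad).
Of vase1, vase2, vase3, vase4, vase5 only 3 to 5 are there at a start; the rules pass over those that are not, and their reading is None.
At some moment in a run one of vase1, vase2, vase3, vase4, vase5 may be knocked a few centimetres aside while the robot is not near it.
It also fails if it takes over 210 s, if anything falls off the work surface, if the arm or the gripper's body presses on something with over 40 N, if the wrist force passes 120 N, or if a joint passes its speed limit or range.

## Working session

There is one attempt and no reset: what is moved stays moved. The work goes in short steps, Python scripts to look and compute and a tool call to move; the robot and the scene stay as the last step left them, time stands still between calls to the robot, and variables do not carry over. Pictures are saved under pics/ and viewed, about 12 in all and at most 16, crops included, and the job is handed in when it is done.

Besides the shell and the picture viewer there is one more tool, called after "Emit:" in YAML: its name, and indented under it one key for each argument. servo_tool: Moves the arm, as the interface text tells. Its arguments: {"type":"object","properties":{"targets":{"type":"string"}},"required":["targets"]}

```bash
mkdir -p pics; cat > h.py <<'E'
import numpy as np, cv2
from cell import arm
def cap(n,save=None):
    c=arm.capture(n)
    np.savez(f'{n}.npz',**{k:np.array(v) for k,v in c.items()})
    if save: cv2.imwrite('pics/'+save,cv2.cvtColor(c['image'],cv2.COLOR_RGB2BGR))
    return c
def load(n): return dict(np.load(f'{n}.npz',allow_pickle=True))
def ray(c,u,v):
    E=c['extrinsics'];R=E[:3,:3];t=E[:3,3]
    p=np.linalg.inv(c['mtx'])@[u,v,1]; d=R.T@[p[0],-p[1],-p[2]]
    return -R.T@t,d
def atz(c,u,v,z):
    o,d=ray(c,u,v); return o+d*(z-o[2])/d[2]
def proj(c,P):
    P=np.atleast_2d(P);E=c['extrinsics'];q=P@E[:3,:3].T+E[:3,3]
    q=q*[1,-1,-1]; w=q@c['mtx'].T; return w[:,:2]/w[:,2:]
def crop(c,u0,v0,u1,v1,s,save):
    im=c['image'][v0:v1,u0:u1]; cv2.imwrite('pics/'+save,cv2.cvtColor(cv2.resize(im,None,fx=s,fy=s,interpolation=cv2.INTER_CUBIC),cv2.COLOR_RGB2BGR))
E
python3 - <<'E'
from h import *
a=cap('scene','s0.png');b=cap('top','t0.png')
for c in(a,b): print({k:c[k] for k in c if k!='image'}, ray(c,320,200))
print(arm.state(),arm.pinch_z)
E
```

```text
{'mtx': array([[499.67599311,   0.        , 315.30533065],
       [  0.        , 499.67599311, 187.33541551],
       [  0.        ,   0.        ,   1.        ]]), 'extrinsics': array([[-0.55343934,  0.83284775, -0.00833853,  0.30494823],
       [-0.71225788, -0.46806864,  0.52306832,  0.36112631],
       [ 0.43173327,  0.29542576,  0.85224997, -1.55173539],
       [ 0.        ,  0.        ,  0.        ,  1.        ]])} (array([1.09592119, 0.37347906, 1.13611552]), array([-0.41888047, -0.27573732, -0.86558579]))
{'mtx': array([[399.65105277,   0.        , 320.33021813],
       [  0.        , 399.65105277, 200.2408565 ],
       [  0.        ,   0.        ,   1.        ]]), 'extrinsics': array([[-0.02575632, -0.99958262,  0.01308387,  0.00924917],
       [ 0.98552627, -0.02319606,  0.16792828, -0.56485911],
       [-0.16755469,  0.01721972,  0.98571238, -1.12805182],
       [ 0.        ,  0.        ,  0.        ,  1.        ]])} (array([0.36791134, 0.01556753, 1.20666945]), array([ 0.16816992, -0.01640777, -0.98562199]))
{'clock': 0.1, 'q': array([-1.39249366e+00,  2.07370823e-01,  1.54279529e+00, -1.46818490e-05,
        1.39351150e+00, -1.50526244e-01]), 'qd': array([ 0.00038487, -0.00285548, -0.00283127,  0.00167894,  0.00156975,
       -0.00090893]), 'tau': array([-1.02962884e-03, -3.84097481e+01, -2.92549253e+01, -1.91834793e-04,
        4.91932326e-03, -1.37755023e-05]), 'tool_pos': array([ 0.18553647, -0.54352668,  0.23022891]), 'eef_rot': array([ 9.86513614e-01,  1.63675906e-01, -2.17015492e-05, -1.04228043e-03]), 'ft_force': array([ 0.52236329, -0.1052871 ,  0.51157601]), 'ft_torque': array([-0.03524199,  0.04910678, -0.04084847]), 'opening': 0.08566170641474807} 0.0187
```

View pics/s0.png

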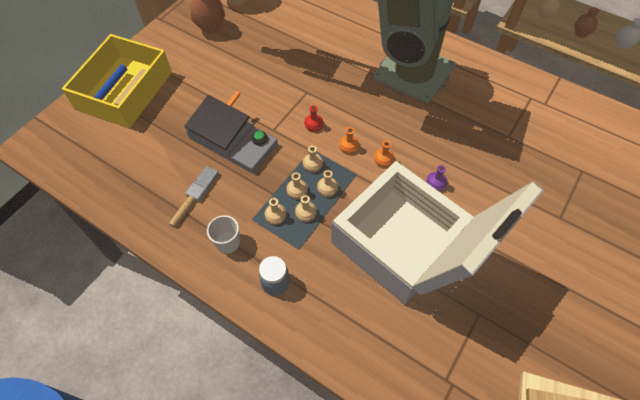

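View pics/t0.png

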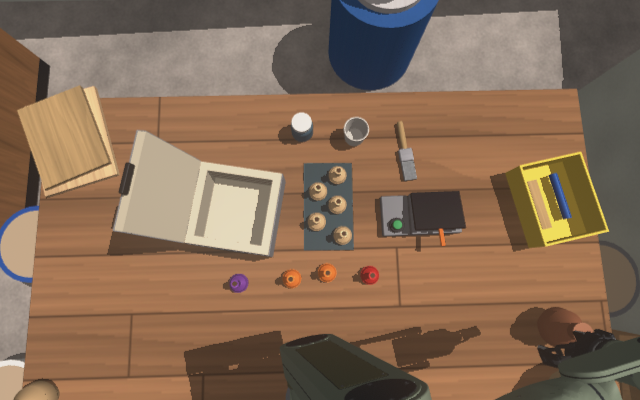

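The scene view shows five buff vases on the mat at about (313,157), (328,182), (296,183), (306,207) and (275,209). In the top view they are at (338,174), (318,190), (337,204), (316,221) and (342,234). The orange, red and purple look-alikes stand off the mat and are not meant. The kiln is on the left in the top view, and the controller is on the right with its orange tab at (442,238).

```bash
python3 - <<'E'
from h import *
a=load('scene');b=load('top')
crop(b,105,125,375,265,2.95,'t0k.png')
crop(b,360,180,480,260,6.5,'t0c.png')
crop(a,250,140,370,250,5.4,'s0m.png')
E
```

```text
(no output)
```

View pics/t0k.png

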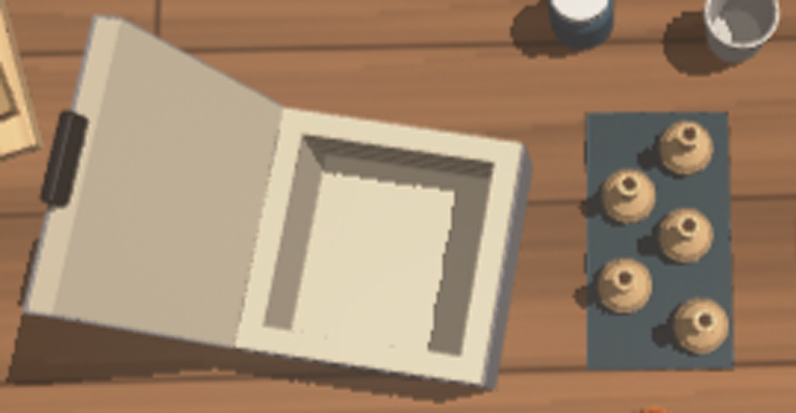

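View pics/t0c.png

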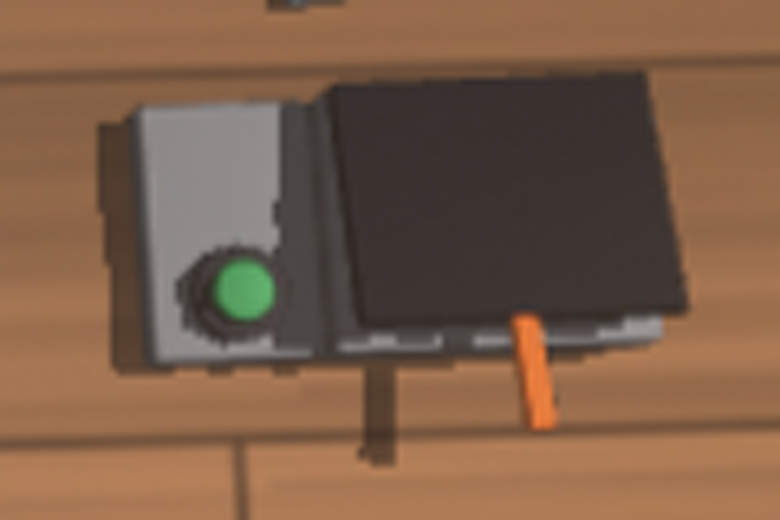

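View pics/s0m.png

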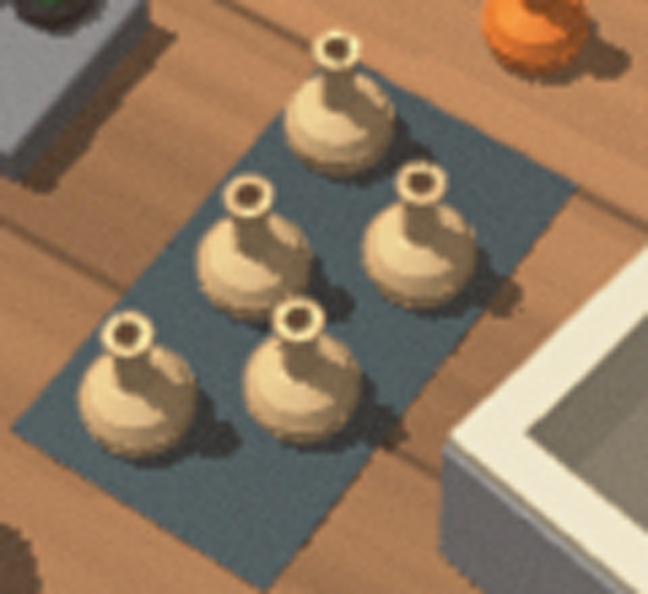

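Each crop confirms five buff vases. In the enlarged top crop their mouths are at A (689,132), B (628,184), C (689,224), D (625,278) and E (705,320). The scene crop shows the same five mouths at (128,334), (299,318), (250,195), (421,182) and (336,48). The kiln rim corners and the screen tab are also clearly readable.

```bash
cat > m.py <<'E'
from h import *
np.set_printoptions(precision=4,suppress=True)
a=load('scene');b=load('top')
T={'A':(689,132),'B':(628,184),'C':(689,224),'D':(625,278),'E':(705,320)}
S={'A':(128,334),'B':(299,318),'C':(250,195),'D':(421,182),'E':(336,48)}
t=lambda u,v:(105+u/2.95-.3,125+v/2.95-.3)
for k in T:
    p=atz(b,*t(*T[k]),.077); q=atz(a,250+S[k][0]/5.4-.4,140+S[k][1]/5.4-.4,.077)
    print(k,p,q)
K=np.array([atz(b,*t(*p),.122) for p in [(283,107),(524,145),(493,388),(235,347)]]);print(K)
c=K.mean(0);print('kiln',c,[np.linalg.norm(K[i]-K[i-1]) for i in range(4)])
yv=(K[0]+K[3]-K[1]-K[2]);xv=(K[0]+K[1]-K[2]-K[3]);print('yaw',np.arctan2(yv[1],yv[0])-np.pi/2,np.arctan2(xv[1],xv[0]))
t2=lambda u,v:(360+u/6.5-.4,180+v/6.5-.4)
print('btn',atz(b,*t2(245,290),.045),atz(b,*t2(245,290),.04))
print('tab root',atz(b,*t2(527,316),.060),'tip',atz(b,*t2(543,428),.060))
print('screen corners',[atz(b,*t2(*p),.061) for p in [(330,87),(645,72),(688,313),(362,322)]])
print('wing corners',[atz(b,*t2(*p),.03) for p in [(140,106),(155,362)]])
print('base rt',atz(b,*t2(662,341),.045))
E
python3 m.py
```

```text
A [ 0.6495 -0.0586  0.077 ] [ 0.6496 -0.0571  0.077 ]
B [0.5986 0.0028 0.077 ] [0.6001 0.0029 0.077 ]
C [ 0.5576 -0.0556  0.077 ] [ 0.5576 -0.0537  0.077 ]
D [0.5063 0.0079 0.077 ] [0.5077 0.0092 0.077 ]
E [ 0.4639 -0.0678  0.077 ] [ 0.4652 -0.0671  0.077 ]
[[0.6712 0.3275 0.122 ]
 [0.6292 0.1004 0.122 ]
 [0.4029 0.1308 0.122 ]
 [0.446  0.3657 0.122 ]]
kiln [0.5373 0.2311 0.122 ] [np.float64(0.22843757610776622), np.float64(0.23100754716945296), np.float64(0.22831025022368598), np.float64(0.23880241742677924)]
yaw -0.18206474684912566 -0.15064088869411726
btn [ 0.4889 -0.2281  0.045 ] [ 0.4895 -0.2291  0.04  ]
tab root [ 0.4727 -0.3498  0.06  ] tip [ 0.4231 -0.3531  0.06  ]
screen corners [array([ 0.578 , -0.2684,  0.061 ]), array([ 0.5815, -0.4114,  0.061 ]), array([ 0.4722, -0.4214,  0.061 ]), array([ 0.4718, -0.2759,  0.061 ])]
wing corners [array([ 0.5768, -0.1876,  0.03  ]), array([ 0.4587, -0.1884,  0.03  ])]
base rt [ 0.4614 -0.4147  0.045 ]
```

Emit:
servo_tool:
  targets: "0.5 0 0 0 0.11;0.5 0 0 0 0.11;0.5 0 0 0 0.109;0.5 0.022 -0.04 0 0;0.5 0.022 -0.04 0 0;0.5 0.022 -0.04 0 0;0.5 0.022 -0.04 0 0;0.5 0.022 -0.04 0 0;0.5 0.022 -0.04 0 0;0.5 0.022 -0.04 0 0"

```text
clock: 1.1
tool_pos: [0.34, -0.2623, 0.2309]
eef_rot: [1.0, -0.0, -0.0, -0.0]
ft_force: [0.7, 0.4, 0.9]
opening: 0.0426
```

Emit:
servo_tool:
  targets: "0.5 0.025 -0.039 0 0;0.5 0.025 -0.039 0 0;0.5 0.025 -0.039 0 0;0.5 0.025 -0.039 0 0;0.5 0.0245 -0.039 0 0;0.5 0 0 0.035 0;0.5 0 0 0.035 0;0.5 0 0 0.03 0;0.5 0 0 0 0"

```text
clock: 2.0
tool_pos: [0.4598, -0.0674, 0.1265]
eef_rot: [1.0, 0.0, -0.005, -0.002]
ft_force: [-0.1, 0.0, -0.3]
opening: 0.0426
```

```bash
python3 - <<'E'
from h import *
a=cap('scene');b=cap('top')
i=np.vstack([cv2.resize(a['image'][110:250,240:380],(560,560)),])
j=cv2.resize(b['image'][150:270,280:380],(467,560))
im=np.hstack([i,j])[:, :]
im=cv2.resize(im,(800,436));cv2.imwrite('pics/p1.png',im[:,:,::-1])
E
```

```text
(no output)
```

View pics/p1.png

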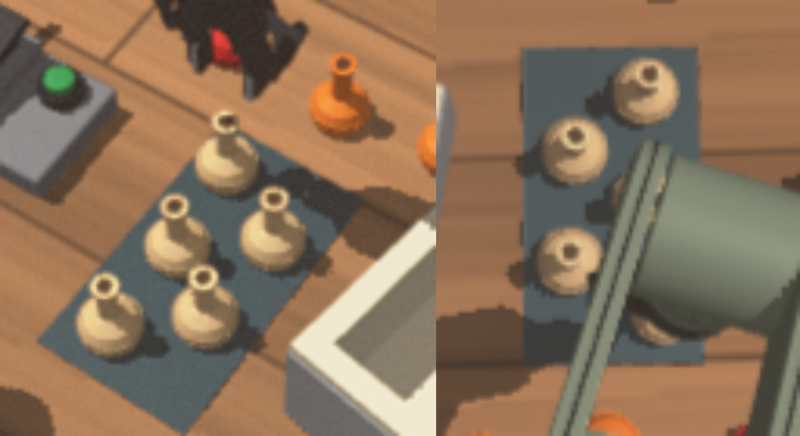

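All five vases are still in place, and the fingers hover over E at about (222,80) in the left pane.

Emit:
servo_tool:
  targets: "0.5 0 0 0.03 0;0.5 0 0 0.03 0;0.5 0 0 0.028 0;0.5 0 0 0 0;0.5 0 0 0 0"

```text
clock: 2.6
tool_pos: [0.4657, -0.0699, 0.045]
eef_rot: [1.0, -0.0, 0.001, 0.0]
ft_force: [0.2, -0.0, 0.6]
opening: 0.0427
```

Emit:
servo_tool:
  targets: "0.5 0 -0.002 0.004 0;0 0 0 0 0;0 0 0 0 0;0 0 0 0 0;0 0 0 0 0;0 0 0 -0.04 0;0 0 0 -0.04 0;0 0 0 -0.045 0;0 0 0 -0.045 0;0 0 0 0 0"

```text
clock: 3.6
tool_pos: [0.469, -0.0687, 0.2168]
eef_rot: [1.0, 0.0, 0.007, 0.002]
ft_force: [1.1, 0.2, -1.5]
opening: 0.0166
```

Emit:
servo_tool:
  targets: "0 0.003 -0.04 0 0;0 0.003 -0.04 0 0;0 0.003 -0.04 0 0;0 0.003 -0.04 0 0;0 0.003 -0.04 0 0;0 0.003 -0.04 0 0;0 0.003 -0.04 0 0;0 0.004 -0.04 0 0;0 0.004 -0.036 0 0;0 0 0 0 0"

```text
clock: 4.6
tool_pos: [0.4923, 0.2925, 0.2077]
eef_rot: [1.0, 0.002, -0.001, -0.001]
ft_force: [0.3, 0.3, -0.4]
opening: 0.0165
```

Emit:
servo_tool:
  targets: "0 0 0 0 0;0 0 0 0 0"

```text
clock: 4.8
tool_pos: [0.4927, 0.2877, 0.2082]
eef_rot: [1.0, -0.0, -0.001, 0.001]
ft_force: [-0.9, -0.1, -1.5]
opening: 0.0166
```

Emit:
servo_tool:
  targets: "0 0.003 0 0.035 0;0 0 0 0.035 0;0 0 0 0.03 0;0 0 0 0.02 0;0 0 0 0.012 0;0 0 0 0 0;0 0 0 0 0"

```text
clock: 5.5
tool_pos: [0.4971, 0.2884, 0.0781]
eef_rot: [1.0, -0.001, 0.001, -0.0]
ft_force: [0.0, 0.4, -1.2]
opening: 0.0165
```

Emit:
servo_tool:
  targets: "0 0 0 0.005 0;0 0 0 0.003 0;0 0 0 0 0;0 0 0 0 0"

```text
clock: 5.9
tool_pos: [0.4964, 0.2889, 0.0696]
eef_rot: [1.0, 0.0, 0.0, -0.0]
ft_force: [0.6, -0.2, -1.2]
opening: 0.0164
```

Emit:
servo_tool:
  targets: "0 0 0 0.002 0;0 0 0 0 0;0 0 0 0 0;0.4 0 0 0 0;0.4 0 0 0 0;0.4 0 0 0 0;0.4 0 0 -0.03 0;0.4 0 0 -0.035 0;0.4 0 0 -0.04 0;0.4 0 0 -0.04 0"

```text
clock: 6.9
tool_pos: [0.4959, 0.2884, 0.2134]
eef_rot: [1.0, -0.0, -0.0, 0.0]
ft_force: [0.8, -0.6, 0.6]
opening: 0.0341
```

```bash
python3 - <<'E'
from h import *
a=cap('scene');b=cap('top')
i=cv2.resize(a['image'][140:310,250:480],(800,591))
cv2.imwrite('pics/p2.png',i[:,:,::-1])
E
```

```text
(no output)
```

View pics/p2.png

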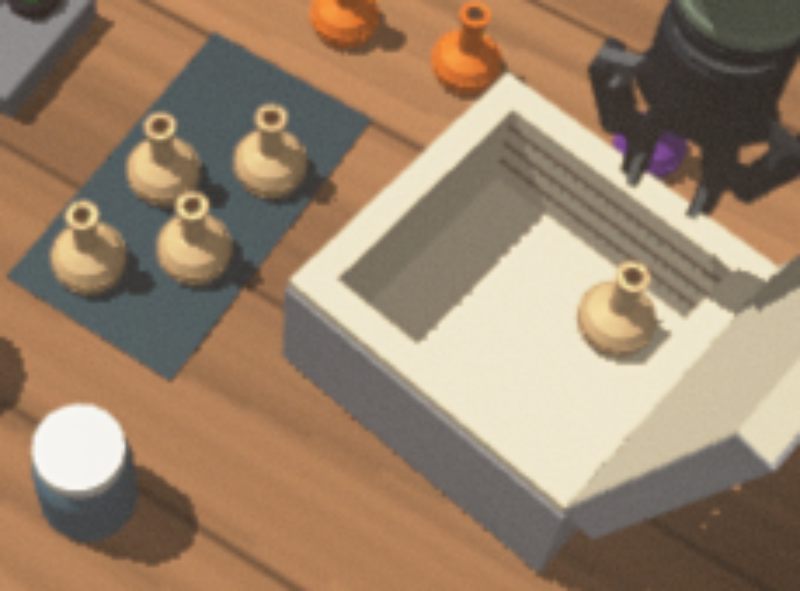

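The first vase, E, stands upright in the chamber at (630,300) in this crop. The other four have not moved.

Emit:
servo_tool:
  targets: "0.5 0.002 0.04 0 0;0.5 0.002 0.04 0 0;0.5 0.002 0.04 0 0;0.5 0.002 0.04 0 0;0.5 0.002 0.04 0 0;0.5 0.001 0.04 0 0;0.5 0 0.04 0 0;0.5 0 0 0.04 0;0.5 0 0 0.04 0;0.5 0 0 0 0"

```text
clock: 8.0
tool_pos: [0.5015, 0.009, 0.1262]
eef_rot: [1.0, -0.001, -0.007, -0.001]
ft_force: [-1.0, -0.6, -1.1]
opening: 0.0427
```

Emit:
servo_tool:
  targets: "0.5 0 0 0.03 0;0.5 0 0 0.03 0;0.5 0 0 0.025 0;0.5 0 0 0 0;0.5 0 0 0 0"

```text
clock: 8.5
tool_pos: [0.5081, 0.0089, 0.0484]
eef_rot: [1.0, 0.0, 0.0, 0.0]
ft_force: [0.7, 0.1, 0.6]
opening: 0.0428
```

Emit:
servo_tool:
  targets: "0.5 0 0 0.006 0;0.3 0 0 0 0;0 0 0 0 0;0 0 0 0 0;0 0 0 0 0;0 0 0 -0.04 0;0 0 0 -0.045 0;0 0 0 -0.045 0;0 0 0 -0.045 0;0 0 0 0 0"

```text
clock: 9.5
tool_pos: [0.5121, 0.0081, 0.2239]
eef_rot: [1.0, -0.0, 0.008, 0.001]
ft_force: [1.0, 0.2, 0.0]
opening: 0.0164
```

Emit:
servo_tool:
  targets: "0 0.0125 -0.0375 0 0;0 0.0125 -0.0375 0 0;0 0.0125 -0.0375 0 0;0 0.0125 -0.0375 0 0;0 0.0125 -0.0375 0 0;0 0.0125 -0.0375 0 0;0 0.012 -0.0375 0 0;0 0 0 0 0;0 0 0 0 0;0 0 0 0 0"

```text
clock: 10.5
tool_pos: [0.5936, 0.2702, 0.215]
eef_rot: [1.0, -0.0, -0.001, 0.001]
ft_force: [-0.1, -0.3, -1.4]
opening: 0.0165
```

Emit:
servo_tool:
  targets: "0 0 0 0.035 0;0 0 0 0.035 0;0 0 0 0.03 0;0 0 0 0.02 0;0 0 0 0.015 0;0 0 0 0 0;0 0 0 0 0;0 0 0 0 0"

```text
clock: 11.3
tool_pos: [0.5958, 0.2714, 0.0834]
eef_rot: [1.0, -0.0, 0.002, -0.001]
ft_force: [1.2, 0.5, -1.3]
opening: 0.0165
```

Emit:
servo_tool:
  targets: "0 0 0 0.007 0;0 0 0 0.004 0;0 0 0 0.002 0;0 0 0 0 0;0 0 0 0 0"

```text
clock: 11.8
tool_pos: [0.5945, 0.2713, 0.0695]
eef_rot: [1.0, 0.0, 0.0, 0.0]
ft_force: [-2.8, -1.2, 5.5]
opening: 0.0164
```

Contact is felt (5.5 N upwards), so I release.

Emit:
servo_tool:
  targets: "0.2 0 0 0 0;0.4 0 0 0 0;0.4 0 0 0 0;0.4 0 0 -0.03 0;0.4 0 0 -0.035 0;0.4 0 0 -0.04 0;0.4 0 0 -0.04 0;0.5 0 0 0 0"

```text
clock: 12.6
tool_pos: [0.5989, 0.2728, 0.2217]
eef_rot: [1.0, -0.0, 0.007, -0.002]
ft_force: [0.8, 0.3, 0.5]
opening: 0.0426
```

```bash
cp scene.npz ref.npz; cat > chk.py <<'E'
from h import *
import sys
# vases on the mat (initial scene rim pixels): displacement since reference
R=dict(np.load('ref.npz'));c=cap('scene')
S={'A':(128,334),'B':(299,318),'C':(250,195),'D':(421,182),'E':(336,48)}
for k in sys.argv[1:]:
    u,v=int(250+S[k][0]/5.4),int(140+S[k][1]/5.4)
    t=R['image'][v-6:v+24,u-14:u+15]; w=c['image'][v-46:v+64,u-54:u+55]
    _,m,_,l=cv2.minMaxLoc(cv2.matchTemplate(w,t,cv2.TM_CCOEFF_NORMED)); print(k,l[0]-40,l[1]-40,round(m,2))
print(arm.state()['tool_pos'])
E
python3 chk.py A B C; python3 -c "
from h import *
c=load('scene');crop(c,250,140,480,310,3.4,'p3.png')"
```

```text
A 0 0 1.0
B 0 0 1.0
C 0 0 1.0
[0.59713702 0.27218125 0.21804395]
```

View pics/p3.png

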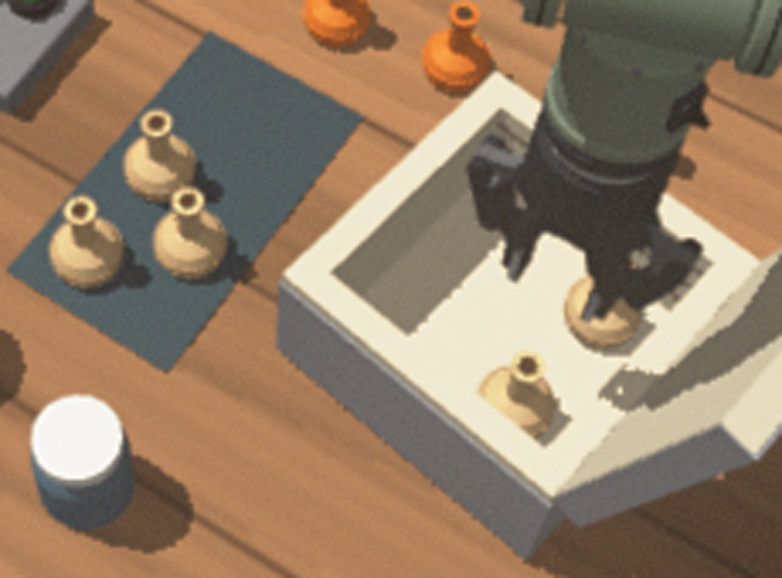

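The second vase stands at (520,395) in this crop and E is still up at (603,310). Next is B.

Emit:
servo_tool:
  targets: "0.5 0.004 0.0385 0 0;0.5 0 0.0385 0 0;0.5 0 0.0385 0 0;0.5 0 0.0385 0 0;0.5 0 0.0385 0 0;0.5 0 0.0385 0 0;0.5 0 0.0385 0 0;0.5 0 0 0.04 0;0.5 0 0 0.04 0;0.5 0 0 0 0"

```text
clock: 13.65
tool_pos: [0.5915, 0.0021, 0.1247]
eef_rot: [1.0, -0.001, -0.008, -0.001]
ft_force: [-1.3, 0.1, -0.8]
opening: 0.0428
```

Emit:
servo_tool:
  targets: "0.5 0 0 0.03 0;0.5 0 0 0.03 0;0.5 0 0 0.028 0;0.5 0 0 0 0;0.5 0 0 0 0"

```text
clock: 14.15
tool_pos: [0.5985, 0.002, 0.0458]
eef_rot: [1.0, 0.0, -0.0, -0.0]
ft_force: [-0.4, 0.8, 0.9]
opening: 0.0427
```

Emit:
servo_tool:
  targets: "0.5 0 0 0.004 0;0.3 0 0 0 0;0 0 0 0 0;0 0 0 0 0;0 0 0 0 0;0 0 0 -0.04 0;0 0 0 -0.045 0;0 0 0 -0.045 0;0 0 0 -0.045 0;0 0 0 0 0"

```text
clock: 15.15
tool_pos: [0.6031, 0.001, 0.225]
eef_rot: [1.0, -0.0, 0.008, 0.001]
ft_force: [-0.1, 0.0, -0.3]
opening: 0.0164
```

Emit:
servo_tool:
  targets: "0 -0.004 -0.034 0 0;0 -0.004 -0.034 0 0;0 -0.004 -0.034 0 0;0 -0.004 -0.034 0 0;0 -0.004 -0.034 0 0;0 0 0 0 0;0 0 0 0 0;0 0 0 0 0"

```text
clock: 15.95
tool_pos: [0.578, 0.1708, 0.2154]
eef_rot: [1.0, -0.0, -0.001, 0.0]
ft_force: [0.0, 0.2, -1.2]
opening: 0.0162
```

Emit:
servo_tool:
  targets: "0 0 0 0.035 0;0 0 0 0.035 0;0 0 0 0.03 0;0 0 0 0.02 0;0 0 0 0.015 0;0 0 0 0.006 0;0 0 0 0 0;0 0 0 0 0;0 0 0 0 0"

```text
clock: 16.85
tool_pos: [0.5801, 0.1712, 0.0771]
eef_rot: [1.0, -0.0, 0.002, 0.0]
ft_force: [-0.3, -0.1, 5.5]
opening: 0.0166
```

Emit:
servo_tool:
  targets: "0 0 0 0 0;0 0 0 0 0"

```text
clock: 17.05
tool_pos: [0.5801, 0.1712, 0.077]
eef_rot: [1.0, -0.0, 0.002, 0.0]
ft_force: [0.2, -0.9, 5.8]
opening: 0.0168
```

```bash
python3 chk.py A C; python3 -c "
from h import *
print(arm.state()['ft_force'])
c=load('scene');b=cap('top');
im=np.hstack([cv2.resize(c['image'][140:310,300:480],(424,400)),cv2.resize(b['image'][150:270,175:290],(376,400))])
cv2.imwrite('pics/p4.png',im[:,:,::-1])"
```

```text
A 0 0 1.0
C 0 0 0.87
[0.58006208 0.17115945 0.07705871]
[-0.56726806  0.03214248  5.71936975]
```

View pics/p4.png

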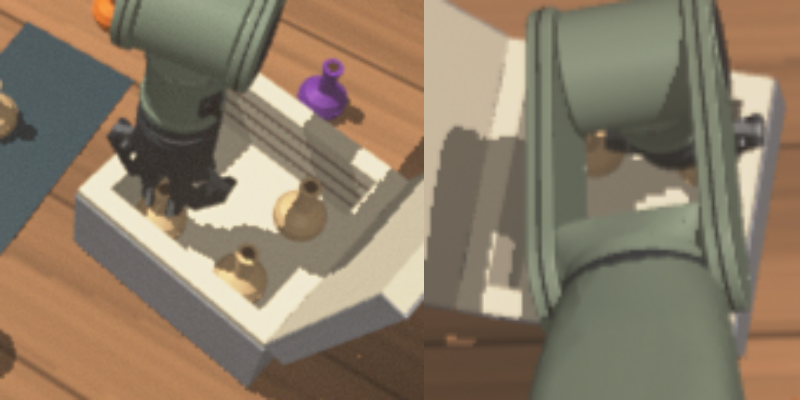

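The arm picture (right pane) shows the gripper knuckle resting on the −y wall at (745,130), so the vase is not yet on the floor. I'll lift, shift 12 mm inward and lower again.

Emit:
servo_tool:
  targets: "0 0 0 -0.01 0;0 0 0 -0.01 0;0 0 -0.006 0 0;0 0 -0.006 0 0;0 0 0 0 0;0 0 0 0.01 0;0 0 0 0.008 0;0 0 0 0 0;0 0 0 0 0;0 0 0 0 0"

```text
clock: 18.15
tool_pos: [0.5785, 0.1836, 0.0772]
eef_rot: [1.0, -0.0, 0.0, 0.0]
ft_force: [0.4, 0.8, -0.3]
opening: 0.0164
```

Emit:
servo_tool:
  targets: "0 0 0 0.005 0;0 0 0 0.002 0;0 0 0 0 0;0 0 0 0 0;0 0 0 0 0"

```text
clock: 18.65
tool_pos: [0.5783, 0.1837, 0.0703]
eef_rot: [1.0, -0.0, -0.0, -0.0]
ft_force: [-0.4, 0.1, -1.1]
opening: 0.0164
```

Emit:
servo_tool:
  targets: "0 0 0 0.0015 0;0 0 0 0 0;0 0 0 0 0;0.2 0 0 0 0;0.36 0 0 0 0;0.36 0 0 0 0;0.36 0 0 -0.03 0;0.36 0 0 -0.035 0;0.4 0 0 -0.04 0;0.5 0 0 -0.04 0"

```text
clock: 19.65
tool_pos: [0.578, 0.1836, 0.2144]
eef_rot: [1.0, -0.0, -0.0, 0.0]
ft_force: [0.3, -0.2, 0.2]
opening: 0.0427
```

```bash
python3 chk.py A C; python3 -c "
from h import *
c=load('scene');b=cap('top');
im=np.hstack([cv2.resize(c['image'][140:310,300:480],(424,400)),cv2.resize(b['image'][150:270,175:290],(376,400))])
cv2.imwrite('pics/p5.png',im[:,:,::-1])"
```

```text
A 0 0 1.0
C 0 0 0.87
[0.58269234 0.18449152 0.22357401]
```

View pics/p5.png

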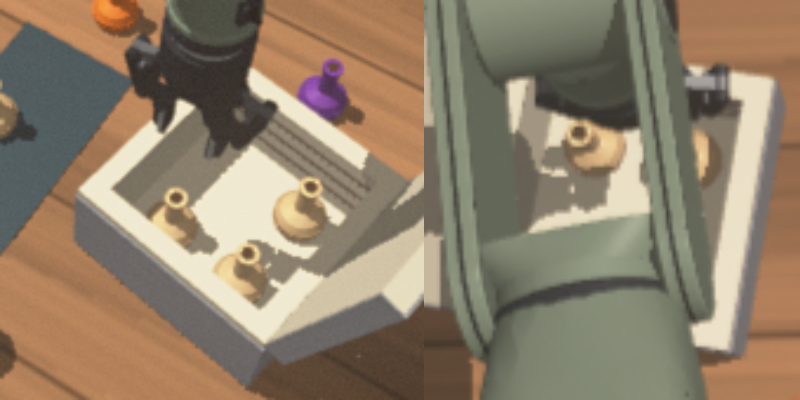

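Three vases now stand in the chamber. Next is C.

Emit:
servo_tool:
  targets: "0.5 -0.0035 0.0398 0 0;0.5 -0.0035 0.0398 0 0;0.5 -0.0035 0.0398 0 0;0.5 -0.0035 0.0398 0 0;0.5 -0.0035 0.0398 0 0;0.5 -0.003 0.0396 0 0;0.5 0 0 0.04 0;0.5 0 0 0.04 0;0.5 0 0 0 0"

```text
clock: 20.65
tool_pos: [0.552, -0.0541, 0.1268]
eef_rot: [1.0, -0.001, -0.007, -0.002]
ft_force: [-1.4, 0.1, -0.3]
opening: 0.0429
```

Emit:
servo_tool:
  targets: "0.5 0 0 0.03 0;0.5 0 0 0.03 0;0.5 0 0 0.028 0;0.5 0 0 0 0;0.5 0 0 0 0"

```text
clock: 21.15
tool_pos: [0.5585, -0.0548, 0.0468]
eef_rot: [1.0, 0.0, 0.0, 0.0]
ft_force: [0.2, 0.2, -0.1]
opening: 0.0429
```

Emit:
servo_tool:
  targets: "0.5 0 0 0.005 0;0.3 0 0 0 0;0 0 0 0 0;0 0 0 0 0;0 0 0 0 0;0 0 0 -0.04 0;0 0 0 -0.045 0;0 0 0 -0.045 0;0 0 0 -0.045 0;0 0 0 0 0"

```text
clock: 22.15
tool_pos: [0.5624, -0.0559, 0.2239]
eef_rot: [1.0, -0.0, 0.007, 0.002]
ft_force: [1.3, -0.6, -1.3]
opening: 0.0165
```

Emit:
servo_tool:
  targets: "0 -0.011 -0.0366 0 0;0 -0.011 -0.0366 0 0;0 -0.011 -0.0366 0 0;0 -0.011 -0.0366 0 0;0 -0.011 -0.0366 0 0;0 -0.011 -0.0366 0 0;0 -0.0105 -0.0366 0 0;0 0 0 0 0;0 0 0 0 0;0 0 0 0 0"

```text
clock: 23.15
tool_pos: [0.481, 0.2006, 0.215]
eef_rot: [1.0, -0.0, -0.001, 0.0]
ft_force: [-0.1, -0.6, -1.3]
opening: 0.0169
```

Emit:
servo_tool:
  targets: "0 0 0 0.035 0;0 0 0 0.035 0;0 0 0 0.03 0;0 0 0 0.02 0;0 0 0 0.014 0;0 0 0 0.004 0;0 0 0 0 0;0 0 0 0 0;0 0 0 0 0"

```text
clock: 24.05
tool_pos: [0.4826, 0.2016, 0.0792]
eef_rot: [1.0, -0.0, 0.001, -0.0]
ft_force: [0.1, -0.3, -1.8]
opening: 0.0167
```

Emit:
servo_tool:
  targets: "0 0 0 0.006 0;0 0 0 0.003 0;0 0 0 0.001 0;0 0 0 0 0;0 0 0 0 0"

```text
clock: 24.55
tool_pos: [0.4816, 0.2015, 0.0692]
eef_rot: [1.0, 0.0, 0.0, 0.0]
ft_force: [-3.4, -1.3, 8.1]
opening: 0.0163
```

Emit:
servo_tool:
  targets: "0.2 0 0 0 0;0.36 0 0 0 0;0.36 0 0 0 0;0.36 0 0 -0.03 0;0.36 0 0 -0.035 0;0.4 0 0 -0.04 0;0.5 0 0 -0.04 0;0.5 0 0 0 0;0.5 0 0 0 0"

```text
clock: 25.45
tool_pos: [0.4821, 0.2015, 0.214]
eef_rot: [1.0, -0.0, 0.002, -0.0]
ft_force: [-0.3, -0.1, -0.3]
opening: 0.0426
```

```bash
python3 chk.py A
```

```text
A 0 0 1.0
[0.48094072 0.20117472 0.21229536]
```

Emit:
servo_tool:
  targets: "0.5 0.021 0.0325 0 0;0.5 0.021 0.0325 0 0;0.5 0.021 0.0325 0 0;0.5 0.021 0.0325 0 0;0.5 0.021 0.0325 0 0;0.5 0.021 0.0325 0 0;0.5 0.021 0.0325 0 0;0.5 0.021 0.032 0 0;0.5 0 0 0.04 0;0.5 0 0 0.04 0"

```text
clock: 26.5
tool_pos: [0.6497, -0.0599, 0.1307]
eef_rot: [1.0, -0.001, 0.0, 0.0]
ft_force: [-0.1, -0.2, -0.2]
opening: 0.0428
```

Emit:
servo_tool:
  targets: "0.5 0 0 0 0;0.5 0 0 0.03 0;0.5 0 0 0.03 0;0.5 0 0 0.024 0;0.5 0 0 0 0;0.5 0 0 0 0"

```text
clock: 27.1
tool_pos: [0.6492, -0.0579, 0.0492]
eef_rot: [1.0, 0.0, -0.0, -0.0]
ft_force: [0.5, -0.2, 0.1]
opening: 0.0427
```

Emit:
servo_tool:
  targets: "0.5 0 0 0.007 0;0.3 0 0 0 0;0 0 0 0 0;0 0 0 0 0;0 0 0 0 0;0 0 0 -0.04 0;0 0 0 -0.045 0;0 0 0 -0.045 0;0 0 0 -0.045 0;0 0 0 0 0"

```text
clock: 28.1
tool_pos: [0.6541, -0.0592, 0.2264]
eef_rot: [1.0, -0.0, 0.008, 0.002]
ft_force: [0.3, -0.5, 0.1]
opening: 0.0162
```

```bash
python3 -c "
from h import *
c=cap('scene');crop(c,300,130,500,310,3.3,'p6.png')"
```

```text
(no output)
```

View pics/p6.png

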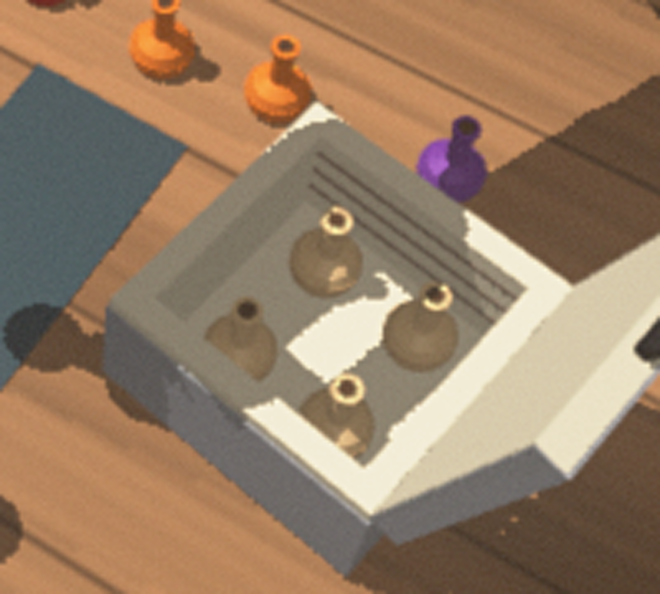

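Four vases stand upright in the chamber. Their mouths are at (337,221), (436,297), (247,310) and (347,390) in this crop.

```bash
python3 -c "
from h import *
c=load('scene')
P=np.array([atz(c,300+u/3.3-.35,130+v/3.3-.35,.104) for u,v in [(337,221),(436,297),(247,310),(347,390)]]);print(P,P.mean(0))
K=np.array([atz(c,300+u/3.3-.35,130+v/3.3-.35,.122) for u,v in [(318,103),(108,310),(366,517)]]);print(K,(K[0]+K[2])/2)
print(arm.state()['tool_pos'])"
```

```text
[[0.48116891 0.20300476 0.104     ]
 [0.49774069 0.29092017 0.104     ]
 [0.57983674 0.1849311  0.104     ]
 [0.59551957 0.27265475 0.104     ]] [0.53856648 0.2378777  0.104     ]
[[0.40968671 0.145453   0.122     ]
 [0.64156728 0.10811947 0.122     ]
 [0.67633368 0.32693981 0.122     ]] [0.5430102  0.23619641 0.122     ]
[ 0.65209533 -0.05879136  0.22222331]
```

Emit:
servo_tool:
  targets: "0 -0.0138 -0.037 0 0;0 -0.0138 -0.037 0 0;0 -0.0138 -0.037 0 0;0 -0.0138 -0.037 0 0;0 -0.0138 -0.037 0 0;0 -0.0138 -0.037 0 0;0 -0.0138 -0.037 0 0;0 -0.0138 -0.037 0 0;0 0 0 0 0;0 0 0 0 0"

```text
clock: 29.15
tool_pos: [0.5372, 0.2382, 0.2146]
eef_rot: [1.0, 0.001, -0.002, 0.001]
ft_force: [0.2, 0.1, -0.3]
opening: 0.0168
```

Emit:
servo_tool:
  targets: "0 0 0 0.035 0;0 0 0 0.035 0;0 0 0 0.03 0;0 0 0 0.02 0;0 0 0 0.014 0;0 0 0 0 0;0 0 0 0 0;0 0 0 0 0"

```text
clock: 29.95
tool_pos: [0.5404, 0.2379, 0.0844]
eef_rot: [1.0, -0.0, 0.002, -0.0]
ft_force: [0.1, 0.4, -0.5]
opening: 0.0164
```

Emit:
servo_tool:
  targets: "0 0 0 0.007 0;0 0 0 0.004 0;0 0 0 0.003 0;0 0 0 0 0;0 0 0 0 0"

```text
clock: 30.45
tool_pos: [0.539, 0.2379, 0.07]
eef_rot: [1.0, 0.0, 0.0, 0.0]
ft_force: [-2.1, -1.4, 6.0]
opening: 0.0167
```

Emit:
servo_tool:
  targets: "0.2 0 0 0 0;0.36 0 0 0 0;0.36 0 0 0 0;0.36 0 0 -0.03 0;0.36 0 0 -0.035 0;0.3 0 0 -0.04 0;0 0 0 -0.04 0;0 0 0 -0.04 0;0 0 0 -0.03 0;0 0 0 0 0"

```text
clock: 31.45
tool_pos: [0.5421, 0.2388, 0.2903]
eef_rot: [1.0, -0.0, 0.006, -0.002]
ft_force: [-0.7, 0.7, 0.3]
opening: -0.0002
```

Emit:
servo_tool:
  targets: "0 -0.04 -0.01 -0.005 0;0 -0.04 -0.01 -0.005 0;0 -0.04 -0.01 -0.005 0;0 -0.04 -0.01 -0.005 0;0 0 -0.045 0 0;0 0 -0.045 0 0;0 0 -0.045 0 0;0 0 -0.045 0 0;0 0 -0.045 0 0;0 0 0 0 0"

```text
clock: 32.45
tool_pos: [0.3774, 0.5068, 0.3]
eef_rot: [1.0, 0.002, -0.002, 0.001]
ft_force: [0.2, -0.3, -0.6]
opening: -0.0003
```

Emit:
servo_tool:
  targets: "0 0 0 0 -0.1405;0 0 0 0 -0.1405;0 0 0 0 -0.1405;0 0 0 0 -0.1405;0 0 0 0 -0.1405;0 0 0 0 -0.1405;0 0 0 0 -0.1405;0 0 0 0 -0.1405;0 0 0 0 -0.1405;0 0 0 0 -0.1405"

```text
clock: 33.45
tool_pos: [0.3788, 0.5018, 0.3024]
eef_rot: [0.762, 0.648, -0.001, 0.0]
ft_force: [-0.1, -0.0, -0.6]
opening: 0.0001
```

```bash
python3 -c "
from h import *
from scipy.spatial.transform import Rotation as R
c=cap('scene');crop(c,300,110,560,310,3,'p7.png');cap('top','t7.png')
s=arm.state();print(s['tool_pos'],R.from_quat(s['eef_rot']).as_matrix())"
```

```text
[0.37880005 0.50187838 0.30255079] [[ 0.16600237  0.98612448 -0.00131063]
 [ 0.98612371 -0.16600437 -0.00160376]
 [-0.00179907 -0.00102622 -0.99999786]]
```

View pics/p7.png

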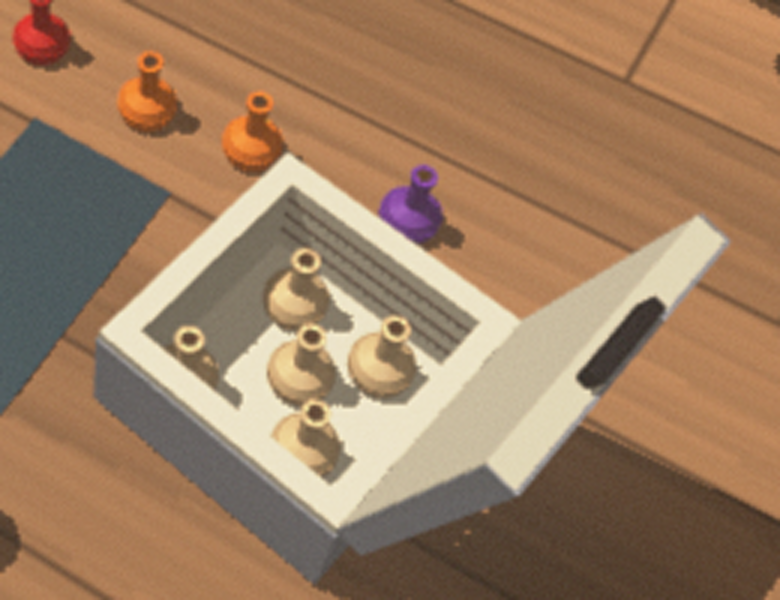

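All five vases are in the chamber, but the one at (189,340) has shifted about 12 px since the last check. That is probably the announced knock. I'll measure and inspect it.

```bash
python3 -c "
from h import *
a=load('scene');b=load('top')
p=atz(a,300+189/3-.35,110+340/3-.35,.104);print(p)
print(proj(b,p),proj(b,[p[0],p[1],.03]))
im=np.hstack([cv2.resize(a['image'][205:255,335:395],(432,360),interpolation=2),cv2.resize(b['image'][155:255,190:290],(360,360),interpolation=2)])
cv2.imwrite('pics/p8.png',im[:,:,::-1])"
```

```text
[0.59356571 0.16120369 0.104     ]
[[261.27925304 188.18927032]] [[264.55947939 193.08018005]]
```

View pics/p8.png

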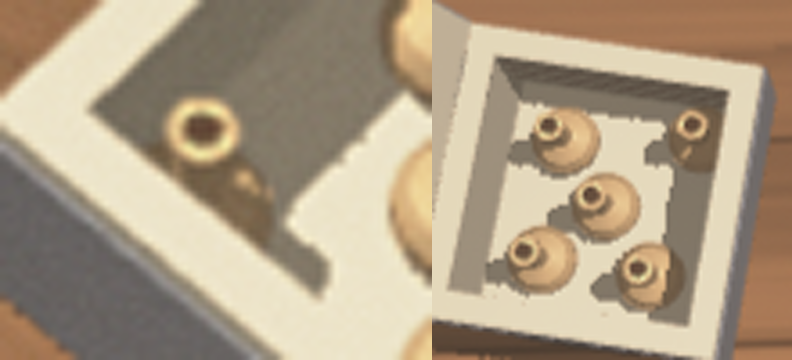

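The knocked vase is still upright in its corner, and the top view at (692,125) agrees with a mouth height of 0.104 m. It is within the limits, so I go on to the lid.

Emit:
servo_tool:
  targets: "0 0.02 0 -0.003 0;0 0 0.035 0 0;0 0 0.035 0 0;0 0 0.035 0 0;0 0 0.03 0 0;0 0 0 0 0;0 0 0 0 0"

```text
clock: 34.25
tool_pos: [0.5156, 0.4994, 0.3055]
eef_rot: [0.764, 0.645, -0.001, -0.0]
ft_force: [-0.1, 0.2, -0.4]
opening: 0.0001
```

Emit:
servo_tool:
  targets: "0 -0.02 0 0 0;0 -0.02 0 0 0;0 -0.015 0 0 0;0 -0.015 0 0 0;0 -0.01 0 0 0;0 -0.01 0 0 0;0 -0.01 0 0 0;0 -0.01 0 0 0;0 -0.005 0 0 0;0 0 0 0 0"

```text
clock: 35.25
tool_pos: [0.4962, 0.3872, 0.3097]
eef_rot: [0.763, 0.646, 0.002, 0.0]
ft_force: [-1.6, 0.9, 8.5]
opening: -0.0001
```

```bash
python3 -c "
from h import *
c=cap('scene','p9.png');s=arm.state();print(s['tool_pos'],s['ft_force'])
b=cap('top');im=np.hstack([cv2.resize(c['image'][100:320,320:580],(390,330)),cv2.resize(b['image'][100:270,100:300],(390,330))])
cv2.imwrite('pics/p9.png',im[:,:,::-1])"
```

```text
[0.49623372 0.38745989 0.30957964] [-0.87672311  0.60685043  8.37196609]
```

View pics/p9.png

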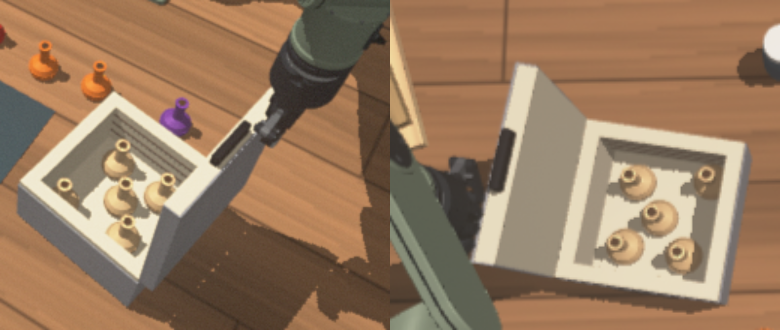

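The lid is near upright, but an 8 N upward force shows the knuckles catching its top edge. I'll back off, raise 18 mm and push again.

Emit:
servo_tool:
  targets: "0 0.03 0 0 0;0 0 0 -0.018 0;0 -0.01 0 0 0;0 -0.01 0 0 0;0 -0.01 0 0 0;0 -0.008 0 0 0;0 -0.005 0 0 0;0 0 0 0 0;0 0 0 0 0"

```text
clock: 36.25
tool_pos: [0.4943, 0.3735, 0.3245]
eef_rot: [0.764, 0.646, -0.0, 0.0]
ft_force: [-0.6, 0.5, -0.4]
opening: 0.0001
```

```bash
cat > lid.py <<'E'
from h import *
c=cap('top');s=arm.state();print(s['tool_pos'],s['ft_force'])
# fit lid angle from the inner-face free-edge far corner (x_k=+.114, s=.228): print predicted pixels
C=np.array([.5425,.235,0]);ex=np.array([.9864,-.1643,0]);ey=np.array([.1643,.9864,0])
for th in (1.2,1.3,1.4,1.5,1.6,1.7,1.85):
    d=-np.cos(th)*ey+np.array([0,0,np.sin(th)]);n=np.sin(th)*ey+np.array([0,0,np.cos(th)])
    h=C+.114*ey+[0,0,.122]+.114*ex
    print(th,proj(c,[h+.228*d,h+.228*d+.024*n]).round(1).tolist())
g=np.abs(np.diff(c['image'].astype(int).sum(2)[130:150],axis=1)).sum(0)
crop(c,110,110,210,230,5,'lid%d.png'%round(s['clock']*100))
E
python3 lid.py
```

```text
[0.49427676 0.37381078 0.32452942] [ 0.22788572  0.32263117 -0.33795216]
1.2 [[209.7, 140.1], [198.8, 137.5]]
1.3 [[199.3, 137.8], [188.3, 135.4]]
1.4 [[188.9, 135.7], [177.8, 133.6]]
1.5 [[178.5, 133.9], [167.6, 132.2]]
1.6 [[168.3, 132.4], [157.8, 131.0]]
1.7 [[158.6, 131.3], [148.6, 130.3]]
1.85 [[145.1, 130.3], [136.3, 129.9]]
```

```bash
python3 -c "
from h import *
c=load('top')['image'].astype(int)
for v in (138,142,150): print(v,[tuple(c[v,u]) for u in range(130,230,6)])"|sed 's/np.int64(\([0-9]*\))/\1/g'
```

```text
138 [(156, 111, 80), (156, 112, 80), (156, 111, 79), (156, 113, 80), (156, 113, 80), (156, 113, 80), (158, 113, 81), (177, 168, 163), (235, 223, 197), (141, 129, 111), (159, 114, 82), (159, 114, 82), (161, 115, 82), (160, 114, 82), (161, 116, 82), (161, 115, 81), (161, 116, 83)]
142 [(125, 91, 66), (123, 89, 65), (122, 89, 65), (121, 87, 64), (119, 87, 64), (119, 87, 64), (118, 86, 64), (194, 179, 161), (235, 223, 197), (146, 134, 114), (136, 99, 72), (141, 101, 73), (143, 104, 76), (147, 106, 76), (149, 108, 78), (153, 110, 80), (157, 112, 80)]
150 [(158, 113, 81), (164, 116, 82), (164, 117, 82), (163, 117, 83), (163, 116, 83), (161, 115, 82), (163, 117, 84), (235, 224, 197), (235, 224, 197), (145, 133, 114), (146, 134, 114), (163, 118, 85), (165, 118, 84), (165, 118, 85), (165, 118, 85), (165, 118, 85), (165, 118, 84)]
```

Emit:
servo_tool:
  targets: "0 -0.006 0 0 0;0 -0.006 0 0 0;0 0 0 0 0"

```text
clock: 36.6
tool_pos: [0.4922, 0.3615, 0.3248]
eef_rot: [0.763, 0.646, -0.0, 0.0]
ft_force: [-0.8, -0.6, -0.4]
opening: -0.0002
```

```bash
cat > lid2.py <<'E'
from h import *
c=cap('top')['image'].astype(int);s=arm.state();print(s['clock'],s['tool_pos'],s['ft_force'])
for v in (138,146,156): 
    r=c[v,110:300]; w=np.where((r.min(1)>185))[0]+110; print(v,w.min() if len(w) else None, w[:40].tolist())
E
python3 lid2.py
```

```text
36.65 [0.49226549 0.36179526 0.32483161] [ 0.13890407 -0.02002353  0.13796999]
138 180 [180, 181, 182, 183, 184, 185, 186, 187, 188, 189]
146 178 [178, 179, 180, 181, 182, 183, 184, 185, 186, 187, 188]
156 176 [176, 177, 178, 179, 180, 181, 182, 183, 184, 185, 186]
```

The lid has passed balance, at about 1.38 rad, so I back away and let it fall.

Emit:
servo_tool:
  targets: "0 0.02 0 0 0;0 0.03 0 0 0;0 0 0 0 0"

```text
clock: 36.95
tool_pos: [0.5004, 0.414, 0.3242]
eef_rot: [0.762, 0.647, 0.0, -0.001]
ft_force: [0.6, -0.5, -0.4]
opening: 0.0006
```

```bash
python3 lid2.py
```

```text
37.0 [0.50037357 0.41255972 0.32421812] [-0.2737216   0.85698885  0.07908378]
138 189 [189, 190, 191, 192, 193, 194, 196, 197]
146 188 [188, 189, 190, 191, 192, 193, 194, 195, 196, 197]
156 185 [185, 186, 187, 188, 189, 190, 191, 192, 193, 194, 195]
```

Emit:
servo_tool:
  targets: "0 0.04 0 0 0;0 0.04 0 0 0;0 0 0 0 0;0 0 0 0 0;0 0 0 0 0;0 0 0 0 0;0 0 0 0 0;0 0 0 0 0;0 0 0 0 0;0 0 0 0 0"

```text
clock: 38.0
tool_pos: [0.5138, 0.4902, 0.325]
eef_rot: [0.763, 0.646, 0.0, 0.0]
ft_force: [-0.0, 0.1, 0.6]
opening: -0.0002
```

Emit:
servo_tool:
  targets: "0 0 -0.035 0 0;0 0 -0.035 0 0;0 0 -0.035 0 0;0 0 -0.035 0 0;0 0 0 0 0.1405;0 0 0 0 0.1405;0 0 0 0 0.1405;0 0 0 0 0.1405;0 0 0 0 0.1405;0 0 0 0 0.1405"

```text
clock: 39.0
tool_pos: [0.3756, 0.5135, 0.3248]
eef_rot: [0.962, 0.274, 0.0, 0.0]
ft_force: [0.7, 0.7, 0.3]
opening: -0.0002
```

Emit:
servo_tool:
  targets: "0 0 0 0 0.1405;0 0 0 0 0.1405;0 0 0 0 0.1405;0 0 0 0 0.1405;0 0 0.04 0 0;0 0 0.04 0 0;0 0 0.04 0 0;0 0 0.04 0 0;0 0 0.04 0 0;0 0 0 0 0"

```text
clock: 40.0
tool_pos: [0.3755, 0.3101, 0.325]
eef_rot: [1.0, -0.002, 0.0, 0.001]
ft_force: [0.7, -0.8, -0.3]
opening: 0.0001
```

```bash
python3 lid2.py; python3 -c "
from h import *
a=cap('scene');b=load('top')
# predicted shut-lid top corners
C=np.array([.5425,.235,0]);ex=np.array([.9864,-.1643,0]);ey=np.array([.1643,.9864,0])
im=np.hstack([cv2.resize(a['image'][130:320,300:500],(421,400)),cv2.resize(b['image'][180:260,365:475],(379,276))[:276].copy() if 0 else cv2.resize(b['image'][150:280,340:480],(379,400))])
cv2.imwrite('pics/p10.png',im[:,:,::-1])"
```

```text
40.05 [0.37577203 0.31206812 0.3252493 ] [-0.14318828 -0.1281782   0.69740591]
138 None []
146 None []
156 None []
```

View pics/p10.png

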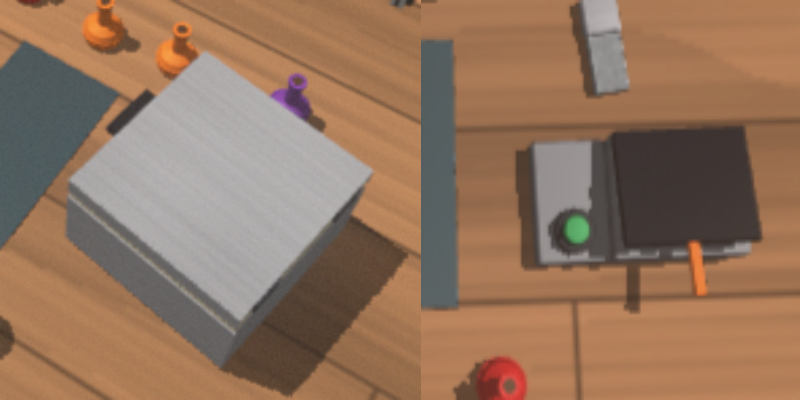

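The lid is shut flat. The tab's shadow lies far from the tab, so I'll triangulate how open the screen already is before grasping.

```bash
cat > scr.py <<'E'
from h import *
a=cap('scene');b=cap('top')
def tab(c,box):
    u0,v0,u1,v1=box;im=c['image'][v0:v1,u0:u1]
    h=cv2.cvtColor(im,cv2.COLOR_RGB2HSV);m=((h[...,0]<14)&(h[...,1]>190)&(h[...,2]>120)).astype(np.uint8)
    n,l,st,ce=cv2.connectedComponentsWithStats(m);k=1+st[1:,4].argmax()
    p=np.argwhere(l==k)[:,::-1]+[u0,v0]; d=(p-p.mean(0)); w=np.linalg.svd(d,full_matrices=False)[2][0]; s=d@w
    return p.mean(0), p[s<=np.quantile(s,.06)].mean(0), p[s>=np.quantile(s,.94)].mean(0),len(p)
A=tab(a,(200,60,270,130));B=tab(b,(425,200,470,265))
print(A,B)
def tri(p,q):
    o1,d1=ray(a,*p);o2,d2=ray(b,*q);d1/=np.linalg.norm(d1);d2/=np.linalg.norm(d2)
    t=np.linalg.lstsq(np.c_[d1,-d2],o2-o1,rcond=None)[0];x,y=o1+t[0]*d1,o2+t[1]*d2;return (x+y)/2,np.linalg.norm(x-y)
print('cent',tri(A[0],B[0]));print(tri(A[1],B[1]),tri(A[2],B[2]),'alt',tri(A[1],B[2]),tri(A[2],B[1]))
E
python3 scr.py
```

```text
Traceback (most recent call last):
  File "scr.py", line 9, in <module>
    A=tab(a,(200,60,270,130));B=tab(b,(425,200,470,265))
                                ~~~^^^^^^^^^^^^^^^^^^^^^
  File "scr.py", line 6, in tab
    n,l,st,ce=cv2.connectedComponentsWithStats(m);k=1+st[1:,4].argmax()
                                                      ~~~~~~~~~~~~~~~^^
ValueError: attempt to get argmax of an empty sequence
```

```bash
sed -i 's/>190/>160/;s/<14)/<16)/' scr.py; python3 scr.py
```

```text
(array([233.26582278,  97.98734177]), array([238.2,  91.8]), array([228.2, 104.2]), 79) (array([441.66666667, 237.04938272]), array([440.2, 228.6]), array([443., 245.]), 81)
cent (array([ 0.44555077, -0.34303878,  0.08415738]), np.float64(3.0308718358327882e-05))
(array([ 0.46026915, -0.31381249,  0.14386571]), np.float64(0.01672783671711693)) (array([ 0.43073468, -0.3739516 ,  0.0210116 ]), np.float64(0.01849492111669192)) alt (array([ 0.42279824, -0.34333209,  0.08833799]), np.float64(0.0008317902717483891)) (array([ 0.46977268, -0.3415715 ,  0.08231843]), np.float64(0.0006162186788400228))
```

The tab triangulates to a screen already open by about 0.165 rad, which agrees with the slope of the tab. That puts the grip point near (0.434, −0.343, 0.080). I'll go there.

Emit:
servo_tool:
  targets: "0.6 0.004 0.041 0 0;0.6 0.004 0.041 0 0;0.6 0.004 0.041 0 0;0.6 0.004 0.041 0 0;0.6 0.004 0.041 0 0;0.6 0.004 0.041 0 0;0.6 0.004 0.041 0 0;0.6 0.004 0.041 0 0;0.6 0.004 0.041 0 0;0.6 0.004 0.041 0 0"

```text
clock: 41.3
tool_pos: [0.4162, -0.0976, 0.3249]
eef_rot: [1.0, 0.001, 0.0, -0.0]
ft_force: [1.0, 0.5, 0.7]
opening: 0.0513
```

Emit:
servo_tool:
  targets: "0.6 0.004 0.041 0 0;0.6 0.004 0.041 0 0;0.6 0.004 0.041 0 0;0.6 0.004 0.041 0 0;0.6 0.0025 0.041 0 0;0.6 0 0.039 0 0;0.6 0 0 0.04 -0.036;0.6 0 0 0.04 0;0.6 0 0 0.04 0;0.6 0 0 0 0"

```text
clock: 42.3
tool_pos: [0.4313, -0.3365, 0.1976]
eef_rot: [1.0, 0.018, -0.005, -0.006]
ft_force: [0.0, 0.2, -0.4]
opening: 0.0513
```

Emit:
servo_tool:
  targets: "0.6 0 0 0.04 0;0.6 0 0 0 0;0.6 0 0 0 0"

```text
clock: 42.6
tool_pos: [0.4348, -0.3405, 0.1661]
eef_rot: [1.0, 0.018, 0.0, 0.0]
ft_force: [0.4, -0.6, 1.0]
opening: 0.0511
```

Emit:
servo_tool:
  targets: "0.6 0 0.003 0.035 0;0.6 0 0 0.035 0;0.6 0 0 0.03 0;0.6 0 0 0.005 0;0.6 0 0 0 0;0.6 0 0 0 0"

```text
clock: 43.2
tool_pos: [0.436, -0.3453, 0.0628]
eef_rot: [1.0, 0.018, 0.002, 0.002]
ft_force: [0.2, 0.8, -0.1]
opening: 0.0515
```

```bash
python3 -c "
from h import *
s=arm.state();print(s['tool_pos'],s['ft_force'])
a=cap('scene');b=cap('top')
im=np.hstack([cv2.resize(a['image'][60:160,180:280],(400,400),interpolation=2),cv2.resize(b['image'][170:260,370:470],(400,400),interpolation=2)])
cv2.imwrite('pics/p11.png',im[:,:,::-1])"
```

```text
[ 0.43603196 -0.34531279  0.06280955] [ 0.23899213  0.79645166 -0.14421497]
```

View pics/p11.png

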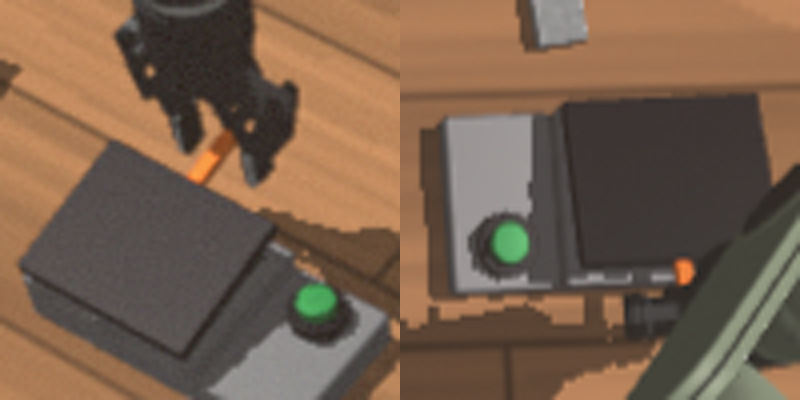

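The orange tab at (213,158), left pane, lies between the open fingers, with the screen slightly ajar. I close on it and lift along the arc.

Emit:
servo_tool:
  targets: "0.3 0 0 0 0;0 0 0 0 0;0 0 0 0 0;0 0 0 0 0;0 0 0 0 0"

```text
clock: 43.8
tool_pos: [0.4341, -0.3429, 0.0598]
eef_rot: [1.0, 0.017, 0.0, -0.001]
ft_force: [0.7, 3.3, 1.9]
opening: 0.0114
```

Emit:
servo_tool:
  targets: "0 0.0055 0 -0.0195 0;0 0 0 0 0;0 0.009 0 -0.0205 0;0 0 0 0 0;0 0.012 0 -0.019 0;0 0 0 0 0;0 0 0 0 0;0 0 0 0 0"

```text
clock: 44.6
tool_pos: [0.4599, -0.3426, 0.118]
eef_rot: [1.0, 0.018, -0.0, 0.0]
ft_force: [-1.0, 0.7, -1.3]
opening: 0.011
```

Emit:
servo_tool:
  targets: "0 0.0147 0 -0.017 0;0 0 0 0 0;0 0.0172 0 -0.0146 0;0 0 0 0 0;0 0.0187 0 -0.0117 0;0 0 0 0 0;0 0 0 0 0;0 0 0 0 0"

```text
clock: 45.4
tool_pos: [0.5112, -0.3419, 0.1619]
eef_rot: [1.0, 0.018, 0.001, 0.001]
ft_force: [1.3, -5.3, -4.5]
opening: 0.011
```

```bash
python3 -c "
from h import *
s=arm.state();print(s['tool_pos'],s['ft_force'],s['opening'])
p=s['tool_pos'][2]+.0187-.049;x=.581-s['tool_pos'][0];print('theta',np.arctan2(p,x)-.04,'r',np.hypot(p,x))"
```

```text
[ 0.51122944 -0.34188287  0.16185461] [ 1.28825675 -5.29842553 -4.52698496] 0.011020806934781201
theta 1.0431611234953215 r 0.14891120233661315
```

Emit:
servo_tool:
  targets: "0.15 0 0 0 0;0.35 0 0 0 0;0.5 0 0 0 0;0.5 0 0 -0.03 0;0.5 0 0 -0.04 0;0.5 0 0 -0.04 0;0.3 -0.03 -0.035 0 0;0 -0.03 -0.04 0 0;0 -0.03 -0.04 0 0;0 -0.03 -0.04 0 0"

```text
clock: 46.4
tool_pos: [0.3845, -0.188, 0.2721]
eef_rot: [1.0, 0.018, 0.0, -0.001]
ft_force: [-0.2, -0.6, 0.7]
opening: -0.0002
```

Emit:
servo_tool:
  targets: "0 0 -0.04 0 0;0 0 -0.04 0 0;0 0 0 0 0"

```text
clock: 46.7
tool_pos: [0.382, -0.1057, 0.2723]
eef_rot: [1.0, 0.021, 0.001, -0.001]
ft_force: [0.1, -0.6, 0.7]
opening: 0.0001
```

```bash
sed -i 's/(200,60,270,130)/(190,50,290,150)/;s/(425,200,470,265)/(425,170,480,265)/' scr.py; cat >> scr.py <<'E'
def grn(c,box):
    u0,v0,u1,v1=box;im=c['image'][v0:v1,u0:u1].astype(int);m=(im[...,1]>im[...,0]+40)&(im[...,1]>im[...,2]+30)
    p=np.argwhere(m)[:,::-1]+[u0,v0];return p.mean(0),len(p)
g=grn(a,(230,110,300,170)),grn(b,(380,200,425,245));print(g,tri(g[0][0],g[1][0]))
print(arm.state()['tool_pos'])
E
python3 scr.py
```

```text
(array([210.64367816,  92.6091954 ]), array([212.16666667,  84.33333333]), array([209.5       , 101.33333333]), 87) (array([450.2972973 , 206.94594595]), array([446.33333333, 203.33333333]), array([453.66666667, 210.66666667]), 37)
cent (array([ 0.51766307, -0.34343483,  0.17230053]), np.float64(0.000620725843681173))
(array([ 0.52170197, -0.32061222,  0.21847209]), np.float64(0.004654741421964016)) (array([ 0.51318075, -0.36706447,  0.1211283 ]), np.float64(0.006132350501029883)) alt (array([ 0.5049965 , -0.34478109,  0.19071989]), np.float64(0.0010358957649751691)) (array([ 0.53069856, -0.34064197,  0.15285235]), np.float64(9.587013024780247e-05))
((array([258.33846154, 134.69230769]), 65), (array([397.12307692, 224.12307692]), 65)) (array([ 0.48912582, -0.2274077 ,  0.04740278]), np.float64(0.0006973552370142536))
[ 0.38288313 -0.10922335  0.27253983]
```

The screen rests at about 1.03 rad. The button top triangulates to (0.489, −0.227, 0.047). I'll press slightly off-centre, away from the screen.

Emit:
servo_tool:
  targets: "0 0.0236 0.0294 0 0;0 0.0236 0.0294 0 0;0 0.0236 0.0294 0 0;0 0.0236 0.0294 0 0;0 0 0 0.04 0;0 0 0 0.04 0;0 0 0 0.04 0;0 0 0 0.04 0;0 0 0 0.02 0;0 0 0 0 0"

```text
clock: 47.8
tool_pos: [0.4783, -0.2237, 0.0878]
eef_rot: [1.0, 0.017, -0.004, -0.003]
ft_force: [-0.1, -0.0, -0.6]
opening: -0.0
```

Emit:
servo_tool:
  targets: "0 0 0 0 0;0 0 0 0 0"

```text
clock: 48.0
tool_pos: [0.4829, -0.2259, 0.094]
eef_rot: [1.0, 0.018, 0.002, 0.001]
ft_force: [-0.5, 0.2, -0.4]
opening: -0.0
```

Emit:
servo_tool:
  targets: "0 0 -0.004 0.02 0;0 0 0 0.015 0;0 0 0 0 0;0 0 0 0 0"

```text
clock: 48.4
tool_pos: [0.4823, -0.2211, 0.0586]
eef_rot: [1.0, 0.018, 0.001, 0.001]
ft_force: [0.3, 0.5, 0.0]
opening: 0.0001
```

Emit:
servo_tool:
  targets: "0 0 0 0.006 0;0 0 0 0.004 0;0 0 0 0 0;0 0 0 0 0"

```text
clock: 48.8
tool_pos: [0.4827, -0.2213, 0.0482]
eef_rot: [1.0, 0.018, 0.001, 0.001]
ft_force: [2.4, -0.9, 3.5]
opening: -0.0002
```

Contact. I press further in small steps.

Emit:
servo_tool:
  targets: "0 0 0 0.003 0;0 0 0 0.003 0;0 0 0 0 0;0 0 0 0 0"

```text
clock: 49.2
tool_pos: [0.4828, -0.2214, 0.0456]
eef_rot: [1.0, 0.018, 0.001, 0.001]
ft_force: [-6.3, 3.3, 29.0]
opening: -0.0001
```

29 N could mean the button has bottomed or that the bezel is touched. I check the picture with code.

```bash
python3 -c "
from h import *
r=load('scene')['image'].astype(int);a=cap('scene')
c=a['image'].astype(int)
for im in (r,c):
    p=im[110:170,230:300];m=(p[...,1]>p[...,0]+40)&(p[...,1]>p[...,2]+30);q=np.argwhere(m)[:,::-1]+[230,110]
    print(len(q),[ (v,q[q[:,1]==v][:,0].min(),q[q[:,1]==v][:,0].max()) for v in np.unique(q[:,1])])
for z in (.04,.044,.047,.05): print(z,proj(a,[[.489,-.2275,z],[.503,-.2275,z],[.489,-.2415,z],[.489,-.2135,z]]).round(1).tolist())
crop(a,225,85,305,155,8,'p12.png')"
```

```text
65 [(np.int64(131), np.int64(257), np.int64(260)), (np.int64(132), np.int64(255), np.int64(262)), (np.int64(133), np.int64(255), np.int64(262)), (np.int64(134), np.int64(254), np.int64(263)), (np.int64(135), np.int64(254), np.int64(263)), (np.int64(136), np.int64(254), np.int64(263)), (np.int64(137), np.int64(254), np.int64(262)), (np.int64(138), np.int64(255), np.int64(260))]
35 [(np.int64(133), np.int64(256), np.int64(256)), (np.int64(134), np.int64(255), np.int64(257)), (np.int64(135), np.int64(254), np.int64(257)), (np.int64(136), np.int64(254), np.int64(258)), (np.int64(137), np.int64(254), np.int64(259)), (np.int64(138), np.int64(255), np.int64(261)), (np.int64(139), np.int64(255), np.int64(261)), (np.int64(140), np.int64(258), np.int64(259))]
0.04 [[258.7, 136.3], [255.7, 139.7], [254.7, 134.1], [262.8, 138.6]]
0.044 [[258.6, 135.4], [255.5, 138.9], [254.5, 133.2], [262.7, 137.7]]
0.047 [[258.5, 134.8], [255.4, 138.2], [254.4, 132.5], [262.6, 137.0]]
0.05 [[258.4, 134.1], [255.3, 137.5], [254.3, 131.9], [262.5, 136.3]]
```

```bash
cp scene.npz press.npz; python3 -c "
from h import *
c=load('press')['image'].astype(float)
f=lambda im:(im[...,1]-(im[...,0]+im[...,2])/2)
n=f(c)
np.save('n.npy',n)
for u in range(254,264): print(u,n[128:144,u].round().astype(int).tolist())"
```

```text
254 [-2, -3, -2, -3, -3, 2, 22, 40, 48, 50, 38, 8, -2, -5, -2, 0]
255 [-2, -3, -2, -2, 1, 28, 66, 90, 88, 90, 80, 41, 6, -5, -2, -4]
256 [-2, 2, -2, -2, 8, 48, 81, 90, 89, 87, 87, 73, 17, -5, 0, -2]
257 [1, 0, -2, 1, 2, 8, 41, 70, 80, 89, 89, 84, 32, 0, -6, -4]
258 [-2, 0, -2, 0, 0, 0, 2, 13, 51, 78, 86, 83, 48, 2, -5, -1]
259 [-2, 0, -2, 0, 0, -2, -2, 0, 12, 52, 86, 84, 42, 0, -1, -2]
260 [-1, -2, -2, 2, 0, 0, 0, -3, 4, 32, 80, 76, 32, -5, -4, 0]
261 [-3, -4, -2, 1, 1, 0, 3, 0, -1, 7, 40, 51, 12, -2, -5, 1]
262 [-1, -1, -1, -2, -2, 0, -1, -2, 2, 6, 27, 24, -2, -2, -3, -2]
263 [-1, -2, -2, -4, -2, 2, -2, 2, 0, 12, 26, 10, -2, -3, 0, 2]
```

Emit:
servo_tool:
  targets: "0 0 0 -0.02 0;0 0 0 -0.04 0;0 0 0 -0.04 0;0 0 0 -0.04 0;0 0 0 -0.04 0;0 -0.03 -0.035 0 0;0 -0.03 -0.035 0 0;0 -0.03 -0.035 0 0;0 0 0 0 0;0 0 0 0 0"

```text
clock: 50.25
tool_pos: [0.3862, -0.1175, 0.2202]
eef_rot: [1.0, 0.018, -0.001, -0.0]
ft_force: [0.8, -0.1, 0.1]
opening: -0.0
```

```bash
python3 scr.py; python3 -c "
from h import *
c=load('scene')['image'].astype(float);r=load('press')['image'].astype(float)
f=lambda im:(im[...,1]-(im[...,0]+im[...,2])/2)
n=f(c)
for u in range(254,264): print(u,n[128:144,u].round().astype(int).tolist())"
```

```text
(array([210.7       ,  92.71111111]), array([212.16666667,  84.33333333]), array([209.5, 101.5]), 90) (array([450.28947368, 206.86842105]), array([446.33333333, 203.33333333]), array([453.66666667, 210.66666667]), 38)
cent (array([ 0.51781536, -0.34333369,  0.17218394]), np.float64(0.0009106553205191722))
(array([ 0.52170197, -0.32061222,  0.21847209]), np.float64(0.004654741421964016)) (array([ 0.51324663, -0.36725455,  0.12043434]), np.float64(0.006250093575534843)) alt (array([ 0.5049965 , -0.34478109,  0.19071989]), np.float64(0.0010358957649751691)) (array([ 0.53077246, -0.34081121,  0.15219754]), np.float64(1.4315041762378143e-05))
((array([258.51515152, 134.68181818]), 66), (array([397.12307692, 224.12307692]), 65)) (array([ 0.48899911, -0.22716162,  0.04756967]), np.float64(0.0002343482016389753))
[ 0.38790217 -0.11895515  0.22106159]
254 [-2, -2, -2, -2, 6, 36, 50, 66, 62, 40, 14, 2, -5, -4, -2, -2]
255 [-3, -2, -4, 4, 45, 83, 84, 84, 82, 72, 44, 18, -1, -5, 0, -1]
256 [-2, -3, -2, 26, 80, 86, 84, 86, 87, 82, 61, 32, 7, -4, -2, -2]
257 [-4, -2, 4, 44, 84, 84, 81, 83, 83, 82, 68, 36, 21, -3, -4, -2]
258 [-8, -4, 2, 48, 82, 84, 82, 81, 82, 82, 70, 36, 20, -2, -4, 0]
259 [-6, -6, 5, 56, 83, 82, 82, 82, 80, 80, 62, 34, 22, 0, -4, -4]
260 [-4, -7, 4, 54, 83, 82, 80, 82, 82, 76, 54, 26, 18, -2, 1, -2]
261 [-4, -6, -6, 32, 76, 82, 80, 78, 80, 70, 41, 25, 8, -2, -4, -4]
262 [-5, -6, -6, 8, 54, 76, 78, 78, 72, 48, 27, 17, 2, -2, -2, -2]
263 [-4, -4, -4, -4, 8, 41, 65, 65, 44, 26, 20, 6, -2, -2, -1, -2]
```

While pressed, the green top face sat about 1.5 px lower (roughly 6 mm) with its side wall hidden, so the button was fully down. It is now up again at z = 0.0476, and the screen has not moved. I hand in the job.

```bash
python3 -c "
from h import *
print(arm.finish_job())"
```

```text
the job is handed in; nothing more can be done
None
```

I loaded the kiln, shut its lid, raised the screen and pressed the start button, then handed the job in at about 50 s; no verdict was reported.

- **Vases:** All five stood upright on the chamber floor before the lid closed. One was knocked about 3 cm into a corner, by my measurement still upright and within limits, so I left it. I could not see the vases again once the lid was shut.
- **Lid:** I tipped it past balance to about 1.38 rad, backed off and let it fall by itself. The picture afterwards showed it shut flat. My first push caught the gripper's knuckles on the lid's top edge (about 8 N), so I raised the tool and pushed again.
- **Screen:** It was already open by about 0.16 rad at the start. I raised it to about 60 degrees. The last check gave between 0.97 and 1.04 rad depending on the method, all inside the allowed band.
- **Start button:** The force rose to 29 N at the bottom, and the green face dropped about 6 mm in the image. The press was slightly off-centre, so full travel rests on that image reading. Afterwards the button was back up.
- **Bystanders:** I did not measure the jar, cup and brush again at the end, but the arm never came near them.

The 16-picture limit was reached, so the final checks were done numerically rather than by eye.

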